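# Clamp a whetstone in its ratchet holder

## Robot

A 6-joint arm with a two-finger parallel gripper is mounted at the origin on a cart in front of the work surface, level with it; the furniture and walls round the work are solid. World frame = base frame: x ahead of the robot, y to its left, z up, the work surface at z = 0. Lengths are in mm, angles in rad, forces in N, time in s.
With the tool pointing down it reaches from about 400 to 925 mm from the base axis. Payload 12.5 kg.
Tool frame: the origin (TCP) lies at the very end of the fingers, on their centre line; the grasp point (between the pads) lies 19 mm behind it; z points along the fingers, y is the direction in which the jaws open and shut (so a half turn about z gives the same grasp; the last joint's range is limited). The gripper opens to 95 mm and grips with 3 to 60 N. Pads are 20 mm wide; open, the fingers measure 119 mm over their backs; the gripper's body (75 mm by 180 mm) begins 59 mm behind the grasp point.
Start: joints at [1.122, 0.491, 1.559, -0, 1.092, -0.106], TCP at [210.062, 588.66, 214.661] pointing down, gripper open.
Joint ranges: [-3.1, 3.1], [-0.84, 2.19], [0.05, 2.79], [-1.13, 4.28], [0.06, 2.93], [-2.69, 2.69]. Speed limits (rad/s): [2.22, 2.22, 2.79, 3.14, 3.14, 3.14].

## Interface

Orientations are given as [roll, pitch, yaw] about the fixed x, y, z axes, in that order (R = Rz(yaw) Ry(pitch) Rx(roll)).
In Python, from cell import env gives the robot as it stands. The module is installed in compiled form; this text tells all that it offers.
- The arm moves only by the tool arm_command, never from a script. Its argument "deltas" is a list that holds one entry, the list of rows, each a list of 5 numbers: the closure, from 0 (fully open) to 1 (shut), then the shift along the world's x, y, z as a fraction of full scale, then the turn about the world's z as a fraction of full scale. In form: [[[grip, dx, dy, dz, twist], ...]]. A call has 1 to 12 rows; each row shifts and turns the pose as measured when the row begins; what a row does not reach is not made up. Full scale, the value 1, is 100 mm for a shift and pi/4 rad for a turn. A row lasts 1/12 s, in which the tool goes at most 41.7 mm and 7.16 degrees, less where a joint would pass 70% of its speed; a pose out of reach is approached as far as the arm can. A call with a number of a shift or a turn outside -1 to 1 is refused whole. A call with a gripper value outside its range is refused whole. The fingers move at their own pace and stop on an object; the grip force is fixed at half the most. Time passes only in rows, so rows that do not move let the fingers close. It gives the time, the measured TCP pose, the force and the opening at its end, in the units of the state.
- env.state(): the state, without advancing time (a new reading comes with each control period).
- env.read_camera(name): name is "scene" or "top" or "wrist"; returns a dict with "frame" (384x512x3 uint8, red, green, blue), "fx", "fy", "cx", "cy" (pixels), "R" (3x3) and "t" (3): a world point X has camera coordinates R X + t; the wrist camera has in their place "tool_from_camera" (4x4, takes a point from camera to tool coordinates, whose origin is the TCP and whose axes are the flange's). Camera axes: x right, y down, z forward; pixel columns grow to the right and rows downward; lengths in mm; the calibration is good to about 2 mm. The wrist camera is an equidistant fisheye: a pixel r from the principal point sees the ray r / f radians off the axis. A picture is of the moment at which its call begins: read the wrist's pose just before it. There is no depth.
- env.job_done(): hands the job in, once; it reports no verdict.
The state is a dict: "t": time; "joints": joint angles; "qvel": joint speeds; "tau": joint torques, N m; "eef_pos": TCP position; "tcp_rot": TCP orientation; "ft_force": force on the tool from outside, world axes, zero at the start; "moment": the same for the moment, N m; "opening": opening from 0.0 (shut) to 1.0 (fully open).
Only numpy, scipy, OpenCV 4.12 (cv2) and the standard library are available. Lean on these libraries where they do the work, as an engineer would, in place of code of your own. Each camera call takes 0.05 s, during which the arm holds its last target.

## Task

Get the whetstone ready for sharpening: lay it flat and straight on the bed of its holder between the end stop and the moving jaw, then take the lever by its upright grip and pump it in full strokes, one tooth each, until the jaw holds the stone firmly. You feel it in your hand: once the jaw has pushed the stone up against the stop, the stroke turns clearly heavy. Stop at the first clearly heavy stroke, because the ratchet does not go back and overtightening cracks the stone. Let go of everything and leave the label roll and the masking tape where they are.

Things in the scene. Friction and masses are not known exactly. Their poses are not given: they have to be found in the camera images.
- whetstone: loose two-layer whetstone (dark grey below, light beige above), a block 50 x 150 x 25 mm, 0.38 kg. Origin: centre of its underside; x across the 50 mm width (grasp across it), y along the 150 mm length, z up. It is held firmly when pressed with 10 to 52 N; it cracks above 85 N
- holder: whetstone holder, fixed: aluminium base plate 66 x 380 x 8 mm. Origin on the worktop at its centre line; +y runs along it to the end stop, the lever sticks out to -x. The bed, 46 mm wide (narrower than the stone), reaches from y = 0.012 to 0.154, its rubber top is at z = 0.022. At the start there is 16 to 44 mm more room between pad and end stop than the stone is long
- end_stop: fixed end stop at the +y end of the bed, 58 mm wide. Origin: middle of the face that the stone is pushed against, at y = 0.154, z = 0.022 of the holder; axes as the holder's. It stands 14 mm above the bed (the stone 25 mm)
- jaw: moving jaw, block 58 x 22 x 27 mm on a toothed bar (pitch 6.5 mm); it slides to the holder's +y, never back. Origin: middle of its back face, axes as the holder's. Ahead of it stands a pad 54 mm wide (top 12 mm above the bed) on a spindle: its face is 46.5 to 68.5 mm ahead of the origin, set anew each time, not measured. The pad is sprung, 4 N/mm over 16 mm: 26 N more a tooth
- lever (a joint): pump lever's angle about its upright pivot, from 0 to 0.48 rad (stops). Growing = clockwise from above = the grip swings to the holder's +y and pushes the jaw on; swinging back leaves the jaw. No return spring. To gain a tooth swing from below 0.05 to above 0.43; never two a stroke. Idle strokes take 1 to 2 N at the grip; stop after the first whose end takes 5 to 8 N more (6.5 is best)
- lever_grip (a point): middle of the upright round black grip on the lever's end: 18 mm diameter, 50 mm tall; this point is 71 mm above the worktop, the grip's top at 96 mm, the top of the lever plate below it at 44 mm. It runs on a circle of 125 mm radius round lever_pivot; at lever = 0.24 it lies straight to the holder's -x from the pivot
- lever_pivot (a point): a point on the lever's pivot axis, at the height of lever_grip; at x = 0.010, y = -0.147 of the holder
- label_roll: bystander: standing roll of label paper, 72 mm across, 50 mm tall; origin under its centre. Leave it
- masking_tape: bystander: roll of masking tape lying flat, 96 mm across, 25 mm tall; origin under its centre. Leave it
Not all that is in view belongs to the job. There is more than one size of the whetstone; the one meant has the size given above.

How it is judged (in metres and radians):
On the way:
1. the stone lies flat and straight on the bed between the end stop and the jaw, let go (z of whetstone in the frame of holder between 0.018 and 0.026 m and x of whetstone in the frame of holder between -0.012 and 0.012 m and y of whetstone in the frame of holder between 0.05 and 0.084 m and angle between whetstone's own z axis and vertical below 0.06 rad and angle between the y axis of whetstone and the y axis of holder, either way round below 0.08 rad and contact force between the fingers and whetstone below 0.3 N), for 0.2 s.
At the end, for the whole second after the job is handed in: The stone rests flat on the bed (height within 4 mm, tilt under 0.06 rad), straight (0.08 rad), within 12 mm of the middle, far end within 5 mm of the end stop, clamped with 10 to 52 N at the jaw (over 8 N at the end stop), at rest (z of whetstone in the frame of holder between 0.018 and 0.026 m and x of whetstone in the frame of holder between -0.012 and 0.012 m and y of whetstone in the frame of holder between 0.074 and 0.084 m and angle between whetstone's own z axis and vertical below 0.06 rad and angle between the y axis of whetstone and the y axis of holder, either way round below 0.08 rad and contact force between jaw and whetstone between 10 and 52 N and contact force between end_stop and whetstone above 8 N and linear speed of whetstone below 0.01 m/s); the robot touches nothing.
It fails at once if the stone is cracked: the jaw presses it with more than 85 N (contact force between jaw and whetstone above 85 N).
It fails at once if the label roll or the masking tape is shifted by more than 30 mm (distance of any of label_roll, masking_tape from where it was at the start of the episode above 0.03 m).
It also fails if it takes over 72 s, if anything falls off the work surface, if the arm or the gripper's body presses on something with over 40 N, if the wrist force passes 120 N, or if a joint passes its speed limit or range.

## Working session

There is one attempt and no reset: what is moved stays moved. The work goes in short steps, Python scripts to look and compute and a tool call to move; the robot and the scene stay as the last step left them, time stands still between calls to the robot, and variables do not carry over. Pictures are saved under pics/ and viewed, and the job is handed in when it is done.

Besides the shell and the picture viewer there is one more tool, called as a command line: name --argument value ..., lists and objects as JSON in quotes. arm_command: Moves the arm, as the interface text tells. Its arguments: {"type":"object","properties":{"deltas":{"type":"array","items":{"type":"array","items":{"type":"array","items":{"type":"number","minimum":-1,"maximum":1}}}}},"required":["deltas"]}

```bash
mkdir -p pics
cat > h.py <<'E'
import numpy as np, cv2
from cell import env
def cam(n):
    c=env.read_camera(n); return c
def save(img,name): cv2.imwrite('pics/'+name,cv2.cvtColor(img,cv2.COLOR_RGB2BGR))
def px2w(c,u,v,z):
    R=np.array(c['R']);t=np.array(c['t']);C=-R.T@t
    d=R.T@np.array([(u-c['cx'])/c['fx'],(v-c['cy'])/c['fy'],1]); return C+d*(z-C[2])/d[2]
def w2px(c,X):
    p=np.array(c['R'])@np.array(X)+np.array(c['t']); return np.array([c['fx']*p[0]/p[2]+c['cx'],c['fy']*p[1]/p[2]+c['cy']])
E
python3 - <<'E'
from h import *
import pickle
cs={}
print(env.state())
for n in('scene','top','wrist'):
    c=cam(n); cs[n]=c; save(c['frame'],n+'0.png'); print({k:v for k,v in c.items() if k!='frame'})
pickle.dump(cs,open('c0.pkl','wb'))
E
```

```text
{'t': 0.0, 'joints': array([ 1.12238719e+00,  4.91540760e-01,  1.55945319e+00,  6.78405186e-07,
        1.09171450e+00, -1.05584728e-01]), 'qvel': array([-3.23110368e-04, -5.42775080e-04, -6.21200856e-04,  6.49768565e-05,
       -1.21480488e-03,  5.19892904e-04]), 'tau': array([-8.21139529e-04, -6.12666464e+01, -2.58198613e+01,  6.92461780e-02,
        4.81465389e-02, -1.82305166e-05]), 'eef_pos': array([209.95320959, 588.41485954, 214.07214498]), 'tcp_rot': array([-3.14048313e+00, -1.18191024e-04,  2.79876786e+00]), 'ft_force': array([ 0.48622349, -0.41745963,  0.13810177]), 'moment': array([-0.08342133, -0.0147686 ,  0.01388804]), 'opening': 0.9988224749332008}
{'fx': 497.6360909147422, 'fy': 497.6360909147422, 'cx': 255.41792310639494, 'cy': 199.7576216235314, 'R': array([[ 0.9027983 , -0.42997284,  0.00886447],
       [-0.2937687 , -0.63160717, -0.71747636],
       [ 0.31409421,  0.64513234, -0.69652645]]), 't': array([-561.43853184,  169.28008577, 1321.96189761])}
{'fx': 438.6300453247263, 'fy': 438.6300453247263, 'cx': 251.88787525795556, 'cy': 187.86611914315904, 'R': array([[-0.0149415 , -0.99928554, -0.03471543],
       [-0.98987532,  0.01968416, -0.14056808],
       [ 0.14115099,  0.03226365, -0.9894622 ]]), 't': array([ -33.83093706,  582.67604605, 1046.68871613])}
{'fx': 297.3186396354542, 'fy': 297.3186396354542, 'cx': 251.66431311439737, 'cy': 193.84605452667716, 'tool_from_camera': array([[-4.48168232e-04, -9.71958054e-01, -2.35153867e-01,
         6.46397440e+01],
       [ 9.99999900e-01, -4.33293978e-04, -1.14923116e-04,
         2.65300298e-02],
       [ 9.80969302e-06, -2.35153895e-01,  9.71958150e-01,
        -1.70309001e+02],
       [ 0.00000000e+00,  0.00000000e+00,  0.00000000e+00,
         1.00000000e+00]])}
```

View pics/scene0.png

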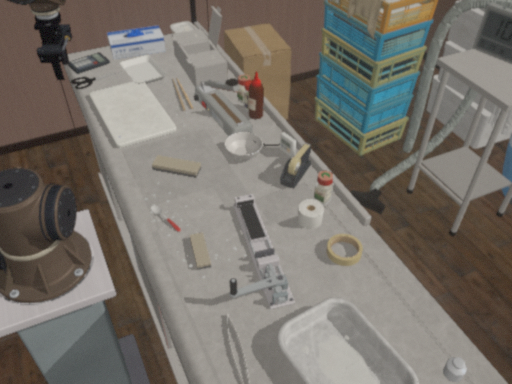

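View pics/top0.png

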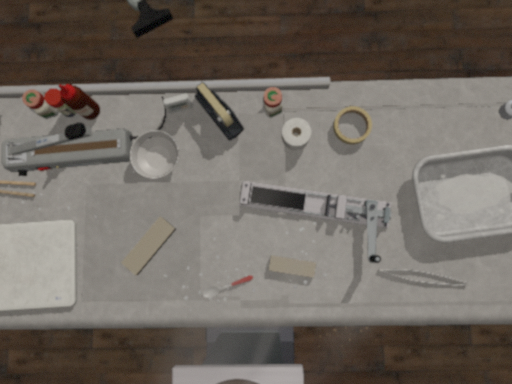

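View pics/wrist0.png

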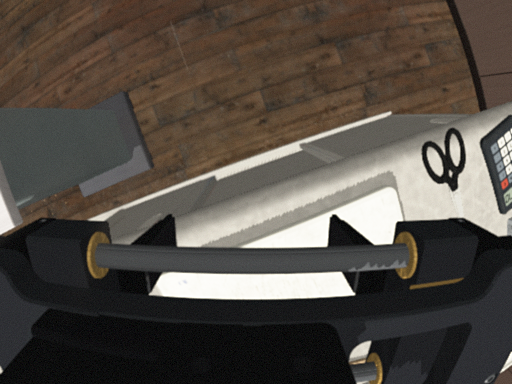

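Run:
```python
from h import *
import pickle
cs=pickle.load(open('c0.pkl','rb'))
f=cs['top']['frame']
def crop(f,u0,v0,u1,v1,s): return cv2.resize(f[v0:v1,u0:u1],None,fx=s,fy=s,interpolation=cv2.INTER_CUBIC)
save(crop(f,110,205,210,285,8),'a1.png')
save(crop(f,260,245,330,295,10),'a2.png')
save(crop(f,230,170,400,275,4.7),'a3.png')
g=cs['scene']['frame']
save(crop(g,220,180,320,310,4.6),'a4.png')
save(crop(g,140,145,220,275,4.6),'a5.png')
```

```text
(no output)
```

View pics/a1.png

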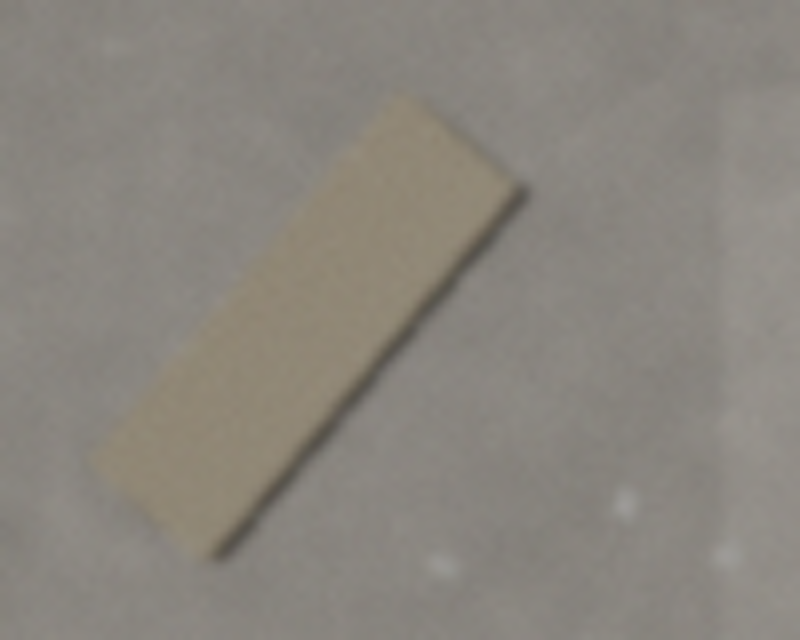

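View pics/a2.png

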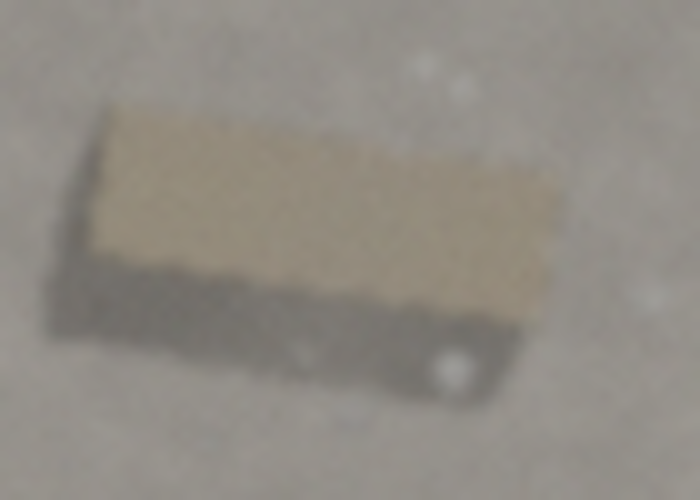

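View pics/a3.png

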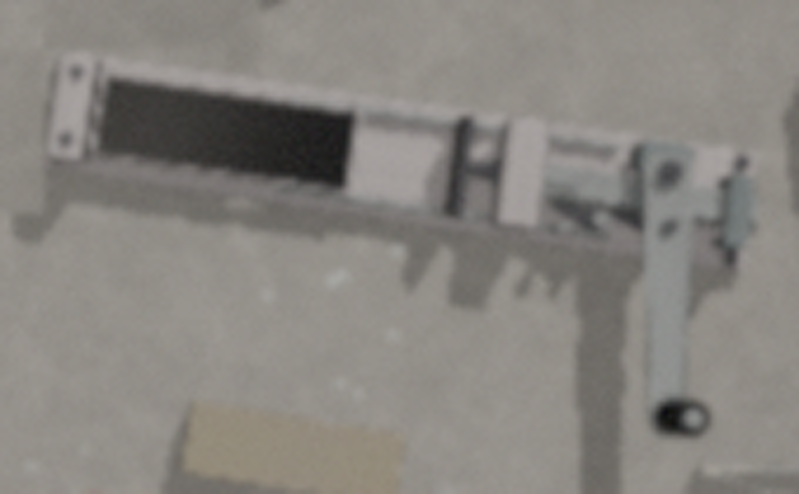

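View pics/a4.png

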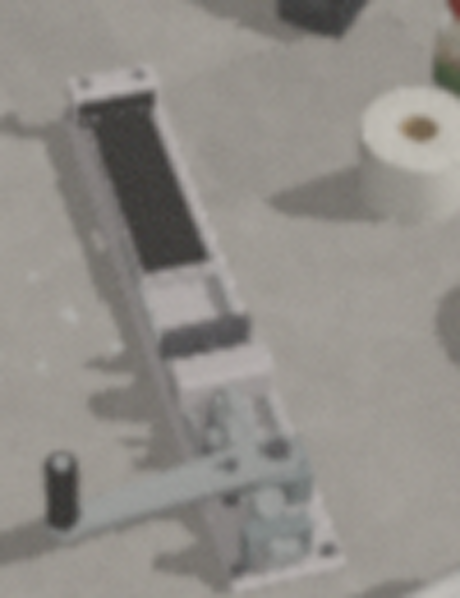

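View pics/a5.png

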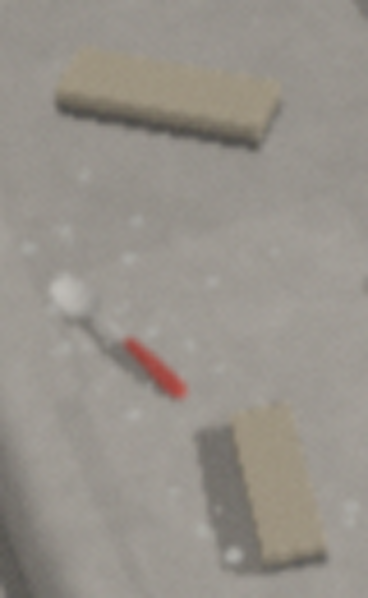

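```bash
cat > m.py <<'E'
from h import *
import pickle
cs=pickle.load(open('c0.pkl','rb'))
T=cs['top'];S=cs['scene']
def q(pts,off,s,z,c=T): return np.array([px2w(c,off[0]+(p[0]+.5)/s-.5,off[1]+(p[1]+.5)/s-.5,z)[:2] for p in pts])
def rep(P):
    print(P.round(1).tolist(),'c',P.mean(0).round(1),'sides',[round(float(np.linalg.norm(P[i]-P[(i+1)%4])),1) for i in range(4)])
    e=(P[2]-P[1]+P[3]-P[0]); print('long ang',np.degrees(np.arctan2(e[1],e[0])))
E
python3 - <<'E'
from m import *
rep(q([(402,92),(522,188),(212,558),(95,460)],(110,205),8,25))
rep(q([(112,102),(92,255),(538,325),(558,178)],(260,245),10,25))
rep(q([(70,45),(57,108),(258,145),(280,98)],(140,145),4.6,25,S))
# holder end stop top: z=36, x corners
a=q([(57,55),(50,158),(93,160),(97,58)],(230,170),4.7,36);print('endstop top',a.round(1).tolist())
b=q([(108,80),(100,152),(345,185),(353,112)],(230,170),4.7,22);rep(b)
print('grip top',q([(692,417),],(230,170),4.7,96))
print('grip top scene',q([(62,460),],(220,180),4.6,96,S))
print('pad',q([(460,120),(448,212)],(230,170),4.7,34),'jaw',q([(507,118),(498,222),(540,227),(548,122)],(230,170),4.7,49))
print('bed scene');rep(q([(96,112),(145,272),(208,262),(155,110)],(220,180),4.6,22,S))
E
```

```text
[[517.3, 188.8], [486.7, 150.6], [374.4, 245.8], [404.8, 283.1]] c [445.8 217.1] sides [49.0, 147.2, 48.1, 146.8]
long ang 139.88838984993714
[[417.3, -87.4], [380.4, -81.7], [362.2, -189.7], [397.3, -195.8]] c [ 389.3 -138.7] sides [37.4, 109.6, 35.7, 110.3]
long ang -99.99117886679132
[[397.2, 288.0], [368.7, 225.9], [479.8, 132.2], [510.7, 171.7]] c [439.1 204.5] sides [68.3, 145.3, 50.1, 162.5]
long ang -43.05875755089077
endstop top [[599.7, -18.7], [544.8, -14.4], [543.3, -37.0], [597.6, -39.9]]
[[587.8, -45.2], [549.0, -40.3], [529.0, -170.1], [567.9, -175.6]] c [ 558.4 -107.8] sides [39.1, 131.4, 39.3, 131.9]
long ang -98.71566726131793
grip top [[ 406.43961884 -327.91061113]]
grip top scene [[ 406.62375235 -327.7512105 ]]
pad [[ 561.05460438 -230.50740065]
 [ 512.71602409 -222.37245833]] jaw [[ 559.79477952 -252.68631007]
 [ 505.94100254 -245.80184455]
 [ 502.99129856 -267.16925877]
 [ 557.29959462 -273.70396358]]
bed scene
[[556.4, -35.2], [527.2, -171.1], [564.7, -179.8], [591.2, -49.5]] c [ 559.9 -108.9] sides [138.9, 38.5, 133.0, 37.7]
long ang -17.602155177512437
```

Candidates: block at top pixel (149,246), about 147 x 49 mm, and block at (291,268), about 110 x 36 mm. The crop confirms that the first is the 150 x 50 stone. The second is too small.

arm_command --deltas '[[[0,0.21,-0.33,-0.05,-0.09],[0,0.21,-0.33,-0.05,-0.09],[0,0.21,-0.33,-0.05,-0.09],[0,0.21,-0.33,-0.05,-0.09],[0,0.21,-0.33,-0.05,-0.09],[0,0.21,-0.33,-0.05,0],[0,0.21,-0.33,-0.05,0],[0,0.21,-0.33,-0.05,0],[0,0.21,-0.33,-0.05,0],[0,0.21,-0.33,-0.05,0]]]'

```text
t: 0.98
eef_pos: [421.1, 248.6, 161.2]
tcp_rot: [3.141, -0.001, 2.438]
ft_force: [0.3, 0.3, -0.3]
opening: 0.999
```

arm_command --deltas '[[[0,0.2,-0.24,-0.1,0],[0,0.05,-0.07,-0.1,0],[0,0,0,-0.1,0],[0,0,0,0,0]]]'

```text
t: 1.32
eef_pos: [450.3, 209.6, 129.1]
tcp_rot: [3.141, -0.0, 2.43]
ft_force: [-0.7, -0.5, -0.1]
opening: 1.001
```

```bash
cat >> h.py <<'E'
def rpy(r):
    from scipy.spatial.transform import Rotation as Ro
    return Ro.from_euler('xyz',r).as_matrix()
def wpx2w(c,st,u,v,z):
    T=np.array(c['tool_from_camera']); x=(u-c['cx'])/c['fx']; y=(v-c['cy'])/c['fy']; r=np.hypot(x,y)
    d=np.array([x/r*np.sin(r),y/r*np.sin(r),np.cos(r)]) if r>0 else np.array([0,0,1.])
    R=rpy(st['tcp_rot']); C=R@T[:3,3]+st['eef_pos']; w=R@T[:3,:3]@d
    return C+w*(z-C[2])/w[2]
E
python3 - <<'E'
from h import *
import pickle
st=env.state(); c=cam('wrist'); save(c['frame'],'w1.png'); pickle.dump((st,c),open('w1.pkl','wb'));print(st['eef_pos'],st['tcp_rot'])
E
```

```text
[450.34837589 209.55028543 129.07380235] [ 3.14114832e+00 -3.25745638e-04  2.42993659e+00]
```

View pics/w1.png

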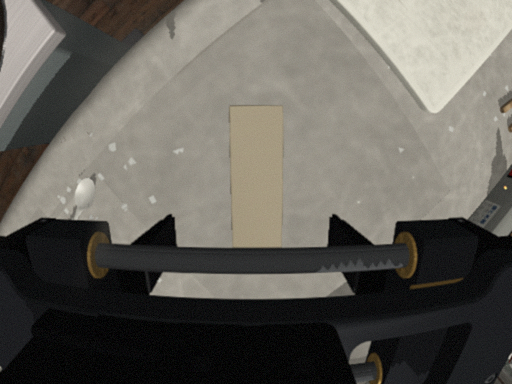

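Run:
```python
from h import *
import pickle
st,c=pickle.load(open('w1.pkl','rb'))
save(cv2.resize(c['frame'][90:255,200:310],None,fx=3.6,fy=3.6,interpolation=cv2.INTER_CUBIC),'w1c.png')
for p in [(230,106),(283,105.5),(233,246),(282,246)]: print(wpx2w(c,st,*p,25).round(1))
```

```text
[376.5 247.7  25. ]
[407.7 284.8  25. ]
[480.4 159.4  25. ]
[512.6 196.6  25. ]
```

View pics/w1c.png

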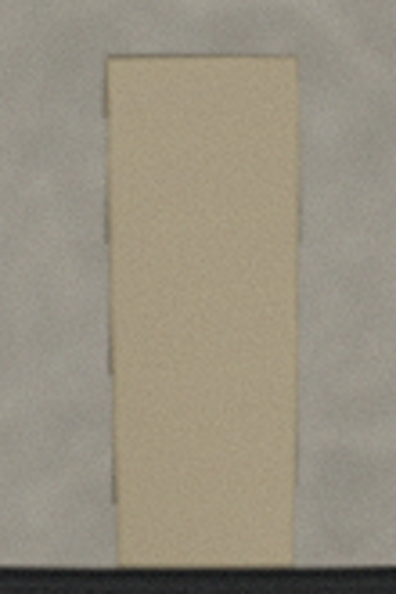

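arm_command --deltas '[[[0,-0.02,0.08,-0.3,0.013],[0,0,0,-0.3,0],[0,0,0,-0.3,0],[0,0,0,-0.2,0],[0,0,0,-0.1,0],[0,0,0,0,0]]]'

```text
t: 1.87
eef_pos: [448.1, 223.5, 9.2]
tcp_rot: [3.134, 0.004, 2.447]
ft_force: [0.7, 0.2, 0.2]
opening: 0.999
```

arm_command --deltas '[[[0,0,-0.06,-0.06,-0.006],[0,0,0,0,0]]]'

```text
t: 2.03
eef_pos: [447.7, 218.6, 3.6]
tcp_rot: [3.134, 0.004, 2.444]
ft_force: [-0.2, 0.1, -0.8]
opening: 1.002
```

arm_command --deltas '[[[0.3,0,0,0,0],[1,0,0,0,0],[1,0,0,0,0],[1,0,0,0,0],[1,0,0,0,0],[1,0,0,0,0],[1,0,0,0,0]]]'

```text
t: 2.62
eef_pos: [449.4, 219.4, 7.5]
tcp_rot: [3.128, 0.007, 2.444]
ft_force: [-0.7, -0.4, -0.9]
opening: 0.565
```

arm_command --deltas '[[[1,0,0,-0.03,0],[1,0,0,-0.01,0],[1,0,0,0,0]]]'

```text
t: 2.87
eef_pos: [449.3, 219.2, 5.4]
tcp_rot: [3.127, 0.008, 2.445]
ft_force: [0.0, -0.3, -4.1]
opening: 0.521
```

arm_command --deltas '[[[1,0,0,0,0],[1,0,0,0.1,0],[1,0,0,0.2,0],[1,0,0,0.3,0],[1,0,0,0.3,0],[1,0,0,0.2,0],[1,0,0,0,0]]]'

```text
t: 3.45
eef_pos: [446.5, 218.2, 119.1]
tcp_rot: [3.135, 0.003, 2.445]
ft_force: [1.1, -0.1, -4.1]
opening: 0.524
```

Run:
```python
from h import *
import pickle
c=cam('scene'); save(cv2.resize(c['frame'][60:330,20:330],None,fx=2,fy=2),'s2.png')
t=cam('top'); pickle.dump(t,open('t2.pkl','wb')); save(cv2.resize(t['frame'][100:300,60:400],None,fx=2.2,fy=2.2),'t2.png')
```

```text
(no output)
```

View pics/s2.png

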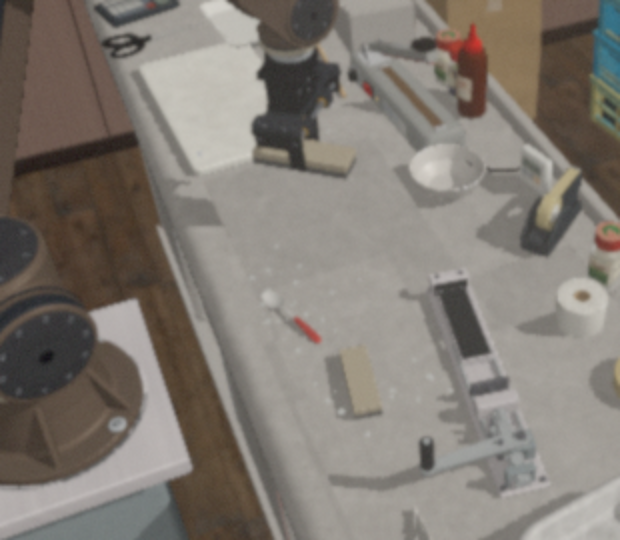

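Run:
```python
from m import *
f=T['frame']
def crop(f,u0,v0,u1,v1,s,n): save(cv2.resize(f[v0:v1,u0:u1],None,fx=s,fy=s,interpolation=cv2.INTER_LANCZOS4),n)
crop(f,235,175,315,225,10,'b1.png')
crop(f,315,185,395,235,10,'b2.png')
crop(S['frame'],228,190,288,240,12,'b3.png')
crop(S['frame'],240,235,300,310,8,'b4.png')
```

```text
(no output)
```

View pics/b1.png

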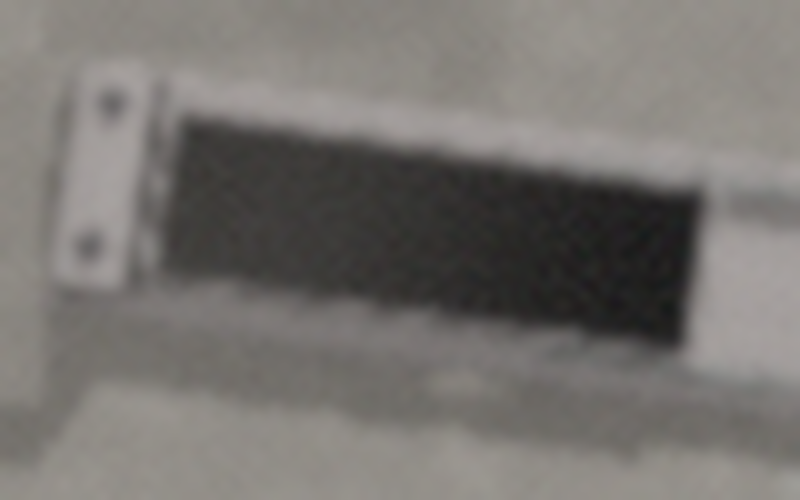

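View pics/b2.png

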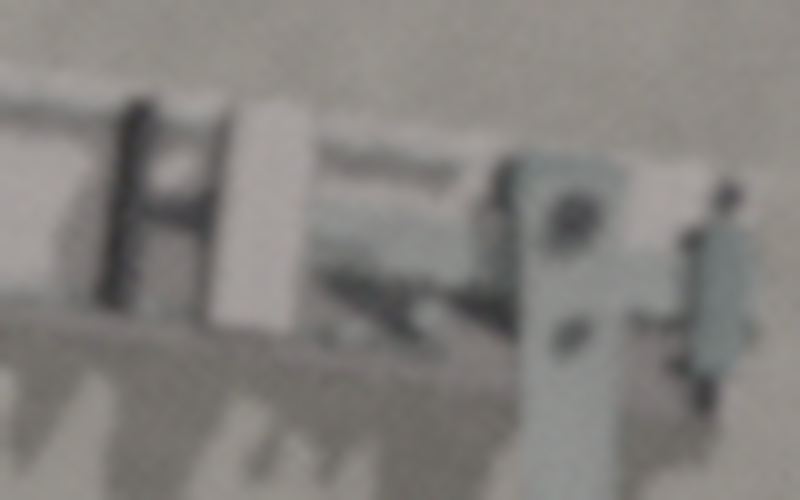

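View pics/b3.png

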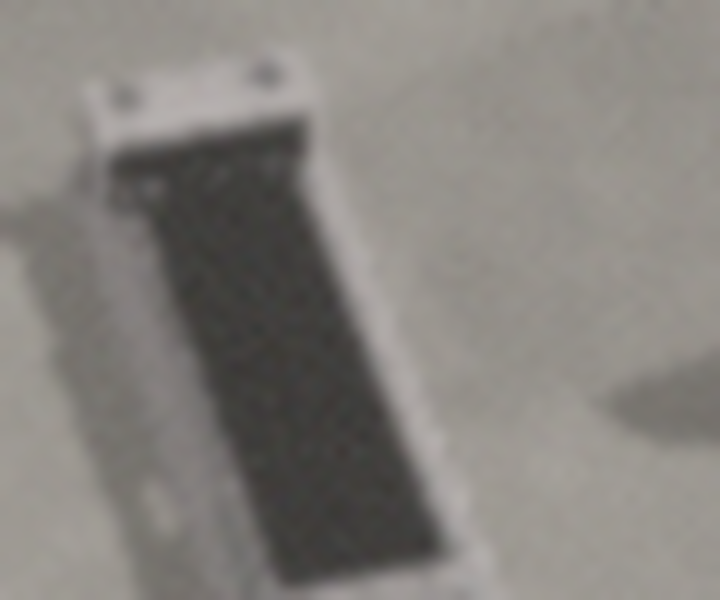

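View pics/b4.png

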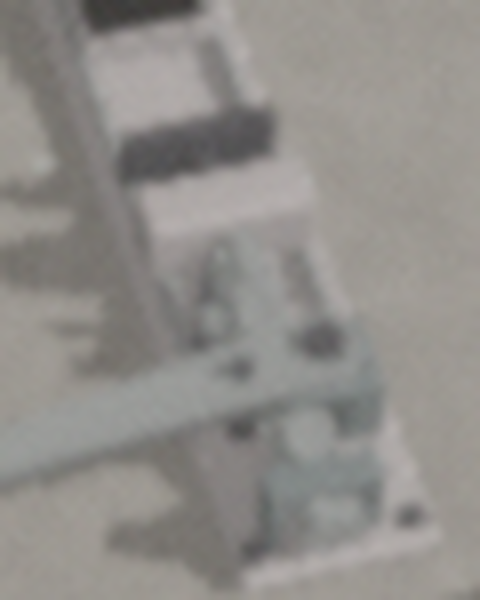

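Run:
```python
from m import *
print('camT',-T['R'].T@T['t'],'camS',-S['R'].T@S['t'])
def ang(P): d=P[1]-P[0]; return round(float(np.degrees(np.arctan2(d[1],d[0]))),2)
o=(235,175)
for n,p in dict(up=[(700,190),(185,120)],lo=[(680,347),(170,275)],).items():
    P=q(p,o,10,22); print(n,P.round(1).tolist(),ang(P))
P=q([(685,355),(700,185)],o,10,22);print('nearEnd',P.mean(0),ang(P))
P=q([(130,290),(152,68)],o,10,36);print('face top',P.round(1).tolist(),P.mean(0),ang(P),np.linalg.norm(P[1]-P[0]))
P=q([(55,285),(80,62)],o,10,36);print('stop back',P.round(1).tolist(),P.mean(0),ang(P))
o=(228,190)
P=q([(105,155),(308,120)],o,12,36,S);print('S face top',P.round(1).tolist(),P.mean(0),ang(P),np.linalg.norm(P[1]-P[0]))
P=q([(285,585),(445,552)],o,12,22,S);print('S nearEnd',P.round(1).tolist(),P.mean(0),ang(P))
P=q([(285,585),(155,215)],o,12,22,S);print('S rub left',P.round(1).tolist(),ang(P))
P=q([(445,552),(300,180)],o,12,22,S);print('S rub right',P.round(1).tolist(),ang(P))
P=q([(245,585),(435,535)],(240,235),8,8,S);print('S plate end',P.round(1).tolist(),P.mean(0),ang(P))
P=q([(95,305),(125,100)],(315,185),10,34);print('pad face top',P.round(1).tolist(),P.mean(0),ang(P))
```

```text
camT [ 428.53000184  -79.04625147 1116.39012136] camS [ 141.37436803 -987.32517546 1047.2127373 ]
up [[567.6, -175.2], [587.9, -46.3]] 81.04
lo [[528.3, -169.0], [548.7, -42.0]] 80.86
nearEnd [ 547.57328066 -172.69254565] -6.8
face top [[543.6, -32.5], [599.2, -38.7]] [571.3997151  -35.60289397] -6.42 55.906113616765914
stop back [[545.2, -13.9], [601.1, -20.8]] [573.13763874 -17.32255375] -7.02
S face top [[542.2, -37.5], [591.9, -47.2]] [567.08179758 -42.33724346] -11.06 50.6070618754613
S nearEnd [[528.3, -169.8], [565.8, -176.2]] [ 547.06233592 -173.0007324 ] -9.69
S rub left [[528.3, -169.8], [550.4, -48.4]] 79.68
S rub right [[565.8, -176.2], [587.4, -52.4]] 80.12
S plate end [[479.5, -383.0], [541.0, -391.8]] [ 510.24813375 -387.37846742] -8.11
pad face top [[511.9, -220.2], [562.5, -229.5]] [ 537.23245696 -224.85501507] -10.42
```

arm_command --deltas '[[[1,0.1,-0.2,0.05,-0.08],[1,0.11,-0.33,0.05,-0.14],[1,0.11,-0.33,0,-0.14],[1,0.11,-0.33,0,-0.14],[1,0.11,-0.33,0,-0.14],[1,0.11,-0.33,0,-0.14],[1,0.11,-0.33,0,-0.14],[1,0.11,-0.33,0,-0.14],[1,0.11,-0.33,0,-0.14],[1,0.06,-0.15,0,-0.1],[1,0,0,0,0]]]'

```text
t: 4.47
eef_pos: [543.7, -95.2, 105.6]
tcp_rot: [-3.119, -0.007, 1.377]
ft_force: [-0.6, 0.7, -4.1]
opening: 0.523
```

arm_command --deltas '[[[1,0.06,-0.18,0.2,0.03],[1,0.05,0,0.1,0.01],[1,0,0,0,0],[1,0,0,0,0]]]'

```text
t: 4.8
eef_pos: [551.2, -113.4, 127.7]
tcp_rot: [-3.105, -0.01, 1.41]
ft_force: [-0.1, 1.1, -5.1]
opening: 0.524
```

Run:
```python
from h import *
import pickle
st=env.state(); c=cam('wrist'); save(cv2.resize(c['frame'],(800,600),interpolation=cv2.INTER_CUBIC),'w3.png'); pickle.dump((st,c),open('w3.pkl','wb'));print(st['eef_pos'],st['tcp_rot'])
```

```text
[ 551.2399343  -113.37564715  127.68922907] [-3.1049419  -0.00952573  1.41030717]
```

View pics/w3.png

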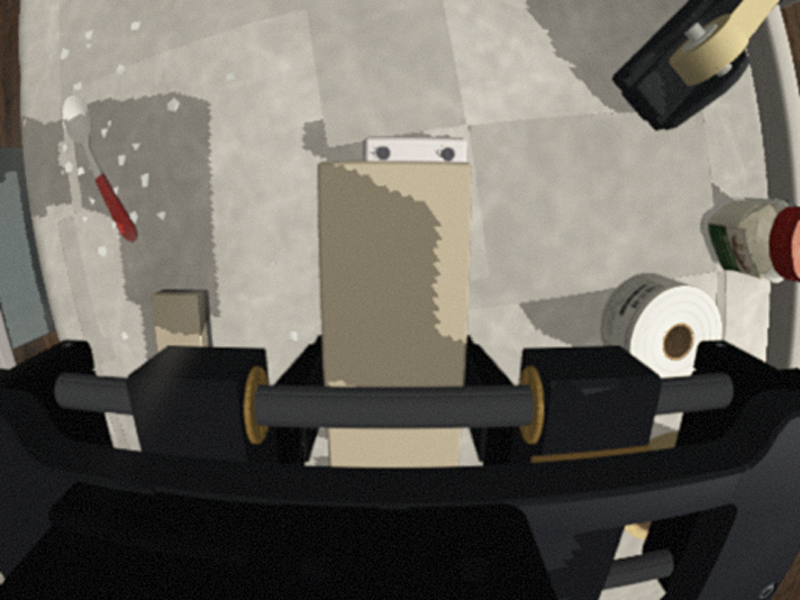

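arm_command --deltas '[[[1,-0.05,-0.3,0,0],[1,-0.03,-0.2,0,0],[1,0,0,0,0],[1,0,0,0,0]]]'

```text
t: 5.18
eef_pos: [540.2, -160.2, 122.7]
tcp_rot: [-3.097, -0.012, 1.416]
ft_force: [-0.0, -0.1, -3.7]
opening: 0.523
```

Run:
```python
from h import *
import pickle
st=env.state(); c=cam('wrist'); save(cv2.resize(c['frame'][60:260,150:350],None,fx=3,fy=3,interpolation=cv2.INTER_CUBIC),'w4.png'); pickle.dump((st,c),open('w4.pkl','wb'));print(st['eef_pos'],st['tcp_rot'])
```

```text
[ 540.24439157 -160.18737538  122.71219559] [-3.09733473 -0.01181495  1.41627367]
```

View pics/w4.png

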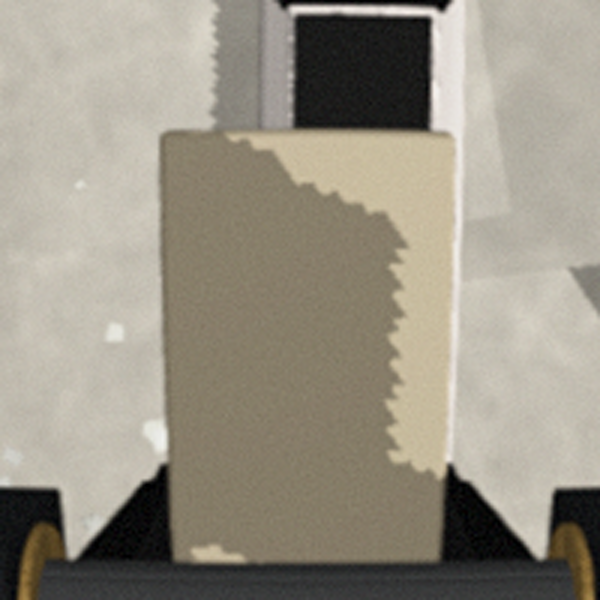

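Run:
```python
from h import *
import pickle
st,c=pickle.load(open('w4.pkl','rb'))
save(cv2.resize(c['frame'][20:120,210:330],None,fx=6,fy=6,interpolation=cv2.INTER_CUBIC),'w4b.png')
```

```text
(no output)
```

View pics/w4b.png

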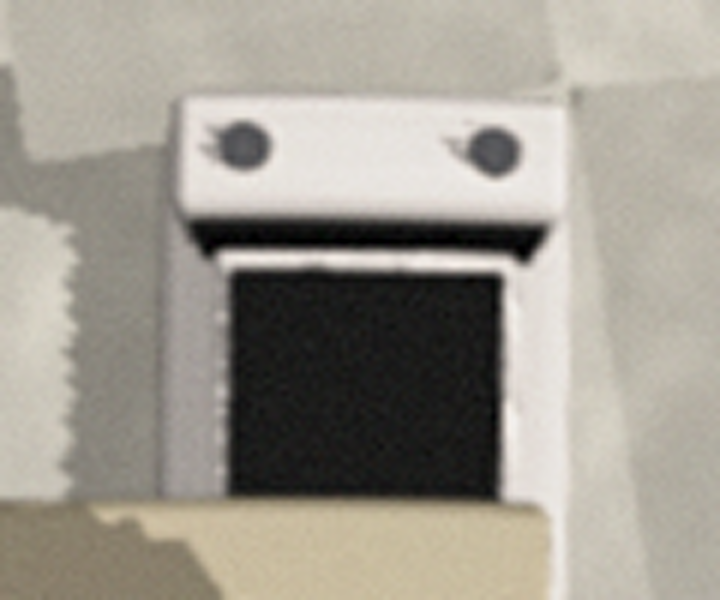

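Run:
```python
from h import *
import pickle
st,c=pickle.load(open('w4.pkl','rb'))
def W(p,z): return wpx2w(c,st,210+(p[0]+.5)/6-.5,20+(p[1]+.5)/6-.5,z)[:2]
def pr(n,a,b,z):
    A,B=W(a,z),W(b,z);d=B-A;print(n,A.round(1),B.round(1),((A+B)/2).round(1),'len',np.linalg.norm(d).round(1),'ang',np.degrees(np.arctan2(d[1],d[0])).round(2))
pr('stop front top',(183,217),(560,222),36)
pr('stop back top',(183,97),(562,105),36)
pr('face bot',(212,252),(528,262),22)
pr('rubL',(230,490),(232,280),22)
pr('rubR',(500,490),(502,275),22)
pr('plate x',(163,450),(568,450),8)
def C(u,v,z):return wpx2w(c,st,150+u/3,60+v/3,z)[:2].round(1)
# stone top z: tcp z - ~5 +25
zt=st['eef_pos'][2]-4+25
print('stone',C(162,133,zt),C(455,133,zt),C(175,560,zt),C(441,560,zt))
```

```text
stop front top [546.9 -33.3] [600.5 -41.8] [573.7 -37.6] len 54.3 ang -9.05
stop back top [549.7 -14.7] [603.9 -23.8] [576.8 -19.3] len 55.0 ang -9.53
face bot [549.8 -36. ] [596.9 -44.5] [573.3 -40.3] len 47.8 ang -10.18
rubL [546.8 -73.3] [552.1 -41. ] [549.4 -57.1] len 32.8 ang 80.64
rubR [587.  -79.2] [592.6 -46.1] [589.8 -62.6] len 33.6 ang 80.44
plate x [536.7 -63.8] [600.3 -73.1] [568.5 -68.4] len 64.3 ang -8.31
stone [529.6 -82.5] [578.1 -90.2] [ 518.  -158.1] [ 566.3 -164.7]
```

arm_command --deltas '[[[1,0.12,0.25,0,-0.01],[1,0.06,0.16,0,0],[1,0,0,-0.2,0],[1,0,0,-0.25,0],[1,0,0,-0.15,0]]]'

```text
t: 5.65
eef_pos: [559.6, -112.3, 62.2]
tcp_rot: [-3.101, -0.012, 1.412]
ft_force: [-0.5, -0.0, -3.7]
opening: 0.521
```

arm_command --deltas '[[[1,-0.01,-0.07,-0.1,0],[1,0,0,-0.1,0],[1,0,0,-0.03,0]]]'

```text
t: 5.9
eef_pos: [557.2, -116.6, 34.9]
tcp_rot: [-3.097, -0.013, 1.416]
ft_force: [-0.4, 0.3, -5.2]
opening: 0.525
```

Run:
```python
from h import *
import pickle
st=env.state(); c=cam('wrist'); save(cv2.resize(c['frame'][60:260,150:350],None,fx=3,fy=3,interpolation=cv2.INTER_CUBIC),'w5.png'); pickle.dump((st,c),open('w5.pkl','wb'));print(st['eef_pos'],st['tcp_rot'],st['ft_force'])
s=cam('scene'); save(cv2.resize(s['frame'][150:310,180:330],None,fx=4,fy=4),'s5.png')
```

```text
[ 557.18733723 -116.55051429   34.93770118] [-3.09681713 -0.01253339  1.41580398] [-0.4257517   0.25141831 -5.19320321]
```

View pics/w5.png

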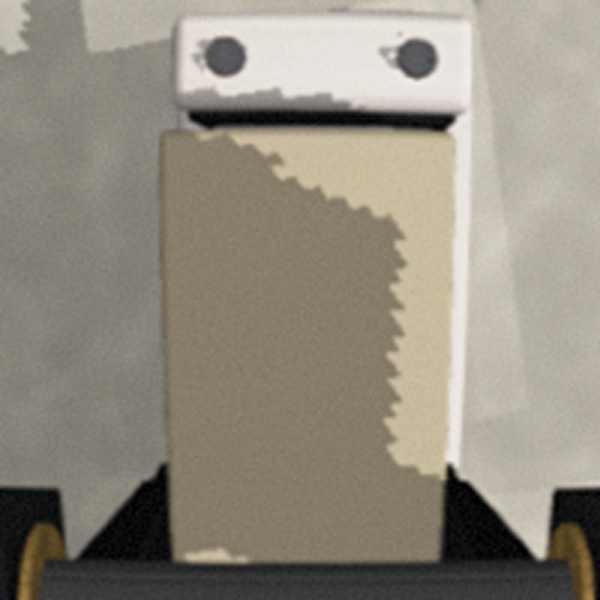

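View pics/s5.png

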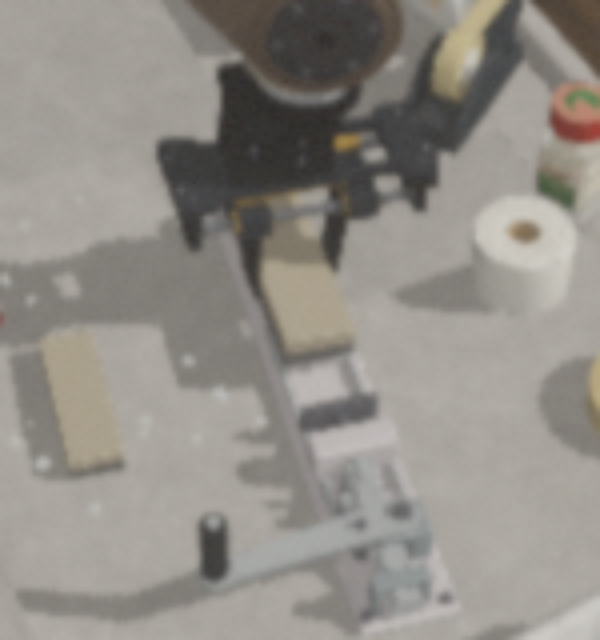

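Run:
```python
from h import *
import pickle
st,c=pickle.load(open('w5.pkl','rb'))
def C(u,v,z):return wpx2w(c,st,150+(u+.5)/3-.5,60+(v+.5)/3-.5,z)[:2]
ey=np.array([np.cos(np.radians(80.7)),np.sin(np.radians(80.7))]);ex=np.array([ey[1],-ey[0]])
for n,p,z in [('stopL',(177,107),36),('stopR',(468,111),36),('stL',(162,131),55),('stR',(455,136),55),('stL2',(173,560),55),('stR2',(442,560),55)]:
    w=C(*p,z); print(n,w.round(1),'ex',(ex@w).round(1),'ey',(ey@w).round(1))
print(ex@st['eef_pos'][:2],ey@st['eef_pos'][:2])
```

```text
stopL [546.3 -32. ] ex 544.3 ey 56.7
stopR [600.7 -41.3] ex 599.5 ey 56.3
stL [546.3 -38.2] ex 545.3 ey 50.6
stR [595.  -46.9] ex 594.8 ey 49.9
stL2 [ 534.1 -114.6] ex 545.6 ey -26.7
stR2 [ 583.3 -121.3] ex 595.3 ey -25.5
568.6985173164811 -24.97493851200272
```

arm_command --deltas '[[[1,0.02,0,-0.05,0],[1,0,0,-0.02,0]]]'

```text
t: 6.17
eef_pos: [560.6, -117.2, 30.0]
tcp_rot: [-3.1, -0.012, 1.415]
ft_force: [-1.1, -0.8, -4.5]
opening: 0.518
```

arm_command --deltas '[[[1,-0.01,0,-0.03,0],[1,0,0,-0.01,0]]]'

```text
t: 6.33
eef_pos: [560.3, -117.3, 27.6]
tcp_rot: [-3.103, -0.012, 1.415]
ft_force: [-5.5, 0.9, 10.6]
opening: 0.526
```

Contact with the bed. Open slowly.

arm_command --deltas '[[[0.4,0,0,0,0],[0.3,0,0,0,0],[0.2,0,0,0,0],[0.1,0,0,0,0],[0.1,0,0,0,0],[0.1,0,0,0,0]]]'

```text
t: 6.83
eef_pos: [561.7, -118.0, 29.9]
tcp_rot: [-3.108, -0.011, 1.415]
ft_force: [0.3, 0.4, 0.1]
opening: 0.873
```

arm_command --deltas '[[[0,0,0,0.05,0],[0,0,0,0.2,0],[0,0,0,0.35,0],[0,0,0,0.35,0],[0,0,-0.1,0.3,0],[0,-0.05,-0.2,0,0],[0,0,0,0,0],[0,0,0,0,0]]]'

```text
t: 7.5
eef_pos: [555.4, -148.2, 162.6]
tcp_rot: [-3.107, -0.01, 1.415]
ft_force: [0.6, 0.4, 0.1]
opening: 0.998
```

Run:
```python
from h import *
import pickle
st=env.state(); c=cam('wrist'); save(cv2.resize(c['frame'][20:260,130:370],None,fx=2.5,fy=2.5,interpolation=cv2.INTER_CUBIC),'w6.png'); pickle.dump((st,c),open('w6.pkl','wb'));print(st['eef_pos'],st['tcp_rot'])
```

```text
[ 555.42269217 -148.16678753  162.55350352] [-3.10719682 -0.01044023  1.4154324 ]
```

View pics/w6.png

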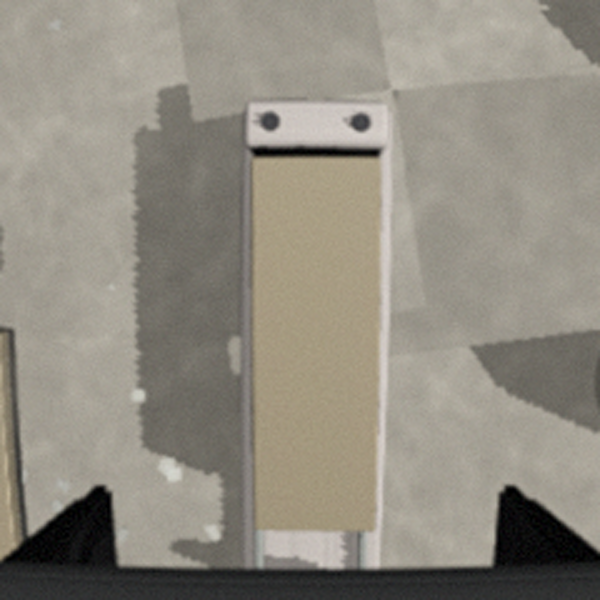

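arm_command --deltas '[[[0.3,-0.14,-0.17,0.03,-0.15],[0.3,-0.14,-0.17,0,-0.15],[0.3,-0.14,-0.17,0,-0.15],[0.3,-0.14,-0.17,0,-0.15],[0.3,-0.14,-0.17,0,-0.15],[0.3,-0.14,-0.17,0,-0.15],[0.3,-0.14,-0.17,0,-0.15],[0.3,-0.14,-0.17,0,-0.15],[0.3,-0.14,-0.17,0,-0.15],[0.3,-0.1,-0.12,0,-0.15],[0.3,0,0,0,-0.15],[0.3,0,0,0,-0.15]]]'

```text
t: 8.55
eef_pos: [411.9, -310.9, 156.0]
tcp_rot: [-3.09, -0.005, -0.055]
ft_force: [0.8, 0.1, -0.6]
opening: 0.694
```

arm_command --deltas '[[[0.3,-0.05,-0.15,0,-0.13],[0.3,0,0,0,0],[0.3,0,0,0,0]]]'

```text
t: 8.8
eef_pos: [406.3, -324.5, 153.8]
tcp_rot: [-3.086, -0.001, -0.168]
ft_force: [0.5, -1.2, -0.2]
opening: 0.701
```

Run:
```python
from h import *
import pickle
st=env.state(); c=cam('wrist'); save(cv2.resize(c['frame'],(800,600),interpolation=cv2.INTER_CUBIC),'w7.png'); pickle.dump((st,c),open('w7.pkl','wb'));print(st['eef_pos'],st['tcp_rot'])
s=cam('scene'); save(cv2.resize(s['frame'][180:330,180:330],None,fx=4,fy=4),'s7.png')
t=cam('top'); save(cv2.resize(t['frame'][170:290,280:440],None,fx=5,fy=5),'t7.png')
```

```text
[ 406.33621472 -324.47190628  153.81764022] [-3.08646647e+00 -1.29810881e-03 -1.67887907e-01]
```

View pics/w7.png

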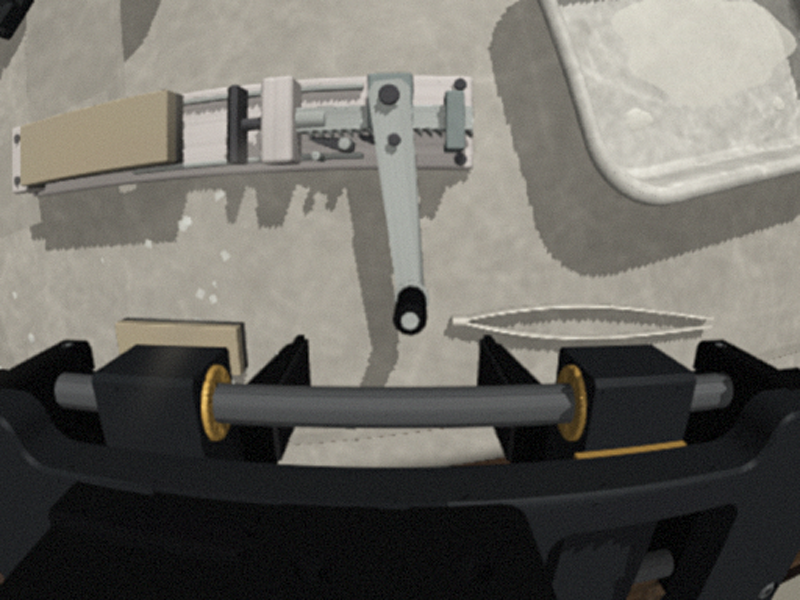

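View pics/s7.png

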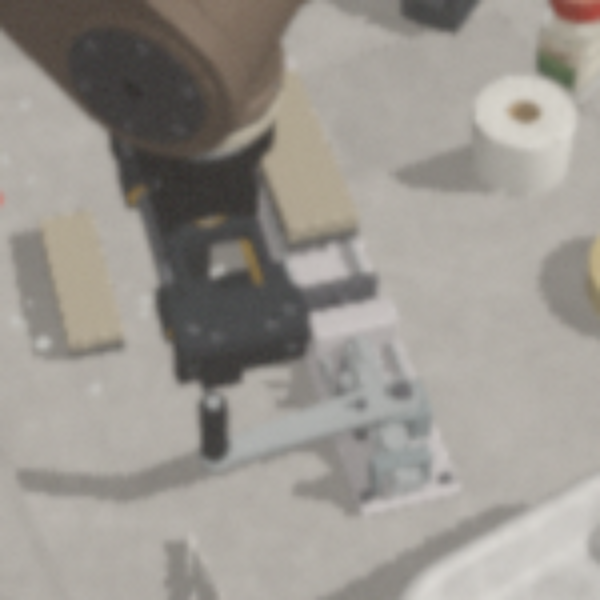

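View pics/t7.png

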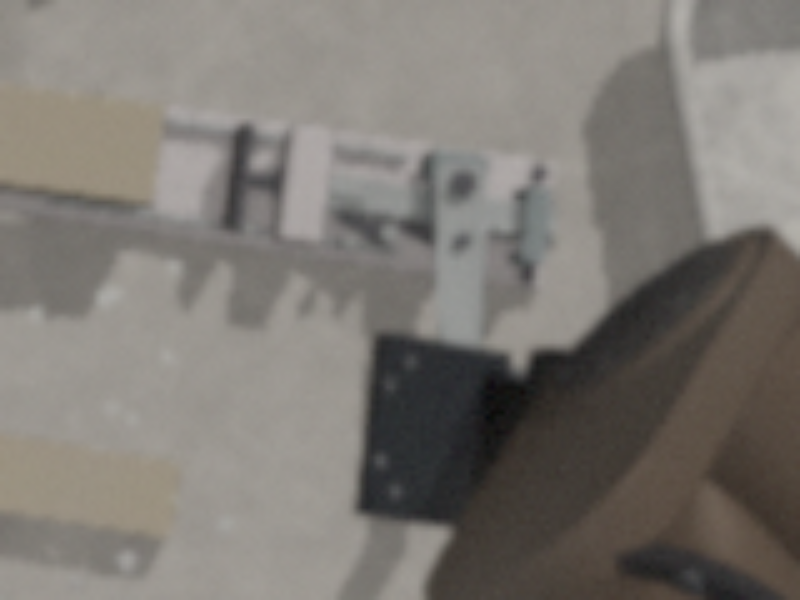

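```bash
cat > lev.py <<'E'
from h import *
import pickle
E
python3 - <<'E'
from lev import *
st,c=pickle.load(open('w7.pkl','rb'))
k=1.5625
def C(u,v,z):return wpx2w(c,st,u/k,v/k,z)[:2]
g=C(410,320,96);p=C(389,94,46)
print('grip',g,'pivot',p,'d',g-p,np.linalg.norm(g-p))
ey=np.array([np.cos(np.radians(80.7)),np.sin(np.radians(80.7))]);ex=np.array([ey[1],-ey[0]])
d=g-p;print('lever',0.24+np.arctan2(ey@d,-ex@d))
for n,a,z in [('padL top',(230,87),34),('padL bot',(230,162),34),('stone near top',(167,91),47),('stone near bot',(183,162),47-14)]:
  w=C(*a,z);print(n,w.round(1),(ex@w).round(1),(ey@w).round(1))
for n,a in [('plate end r',(470,78)),('plate end r2',(470,166))]:
  w=C(*a,8);print(n,w.round(1),(ey@w).round(1))
print('tcp',ey@st['eef_pos'][:2])
E
```

```text
grip [ 407.880862  -330.2674422] pivot [ 532.7545011  -337.46479025] d [-124.87363911    7.19734805] 125.08088408147286
lever 0.13525773147504416
padL top [ 564.9 -235.5] 595.5 -141.1
padL bot [ 514.3 -227.4] 544.3 -141.3
stone near top [ 572.2 -194.8] 596.1 -99.7
stone near bot [ 523.4 -192.1] 547.5 -105.0
plate end r [ 544.2 -392.6] -299.5
plate end r2 [ 483.5 -382. ] -298.8
tcp -254.54147057131888
```

arm_command --deltas '[[[0.3,0.02,-0.06,-0.1,0],[0.3,0,0,-0.25,0],[0.3,0,0,-0.25,0],[0.3,0,0,-0.15,0],[0.3,0,0,0,0]]]'

```text
t: 9.37
eef_pos: [410.7, -330.2, 75.3]
tcp_rot: [-3.09, -0.005, -0.157]
ft_force: [-0.2, 0.8, -1.0]
opening: 0.701
```

arm_command --deltas '[[[0.5,-0.02,0,-0.14,0],[0.76,0,0,0,0],[0.76,0,0,0,0],[0.76,0,0,0,0],[0.76,0,0,0,0],[0.76,0,0,0,0]]]'

```text
t: 9.87
eef_pos: [410.3, -330.6, 62.5]
tcp_rot: [-3.09, -0.006, -0.153]
ft_force: [-0.0, -0.3, 1.0]
opening: 0.335
```

arm_command --deltas '[[[0.76,0,0,0,0],[0.76,-0.01,-0.06,0,0],[0.76,0,-0.06,0,0],[0.76,0,-0.05,0,0]]]'

```text
t: 10.2
eef_pos: [409.6, -347.9, 64.3]
tcp_rot: [-3.09, -0.007, -0.152]
ft_force: [6.5, 31.9, -0.1]
opening: 0.243
```

arm_command --deltas '[[[0.76,0,0.05,0,0],[0.76,0,0.12,0,0],[0.76,0,0.12,-0.01,0],[0.76,0.01,0.12,0,0],[0.76,0.03,0.08,0,0]]]'

```text
t: 10.62
eef_pos: [413.2, -298.9, 63.3]
tcp_rot: [-3.092, -0.008, -0.155]
ft_force: [-1.4, -1.7, 0.1]
opening: 0.243
```

arm_command --deltas '[[[0.76,0.01,0.04,0,0]]]'

```text
t: 10.7
eef_pos: [414.5, -293.4, 63.3]
tcp_rot: [-3.092, -0.008, -0.154]
ft_force: [0.2, -2.8, -0.9]
opening: 0.239
```

arm_command --deltas '[[[0.76,0.01,0.03,0,0]]]'

```text
t: 10.78
eef_pos: [415.8, -289.4, 63.4]
tcp_rot: [-3.092, -0.008, -0.153]
ft_force: [-0.3, -2.7, -1.3]
opening: 0.239
```

```bash
cat >> lev.py <<'E'
def snap(n):
    st=env.state(); c=cam('wrist'); pickle.dump((st,c),open(n+'.pkl','wb'))
    save(cv2.resize(c['frame'][0:240],None,fx=1.56,fy=1.56,interpolation=cv2.INTER_CUBIC),n+'.png')
    print(st['t'],st['eef_pos'].round(1),st['ft_force'].round(2),st['tcp_rot'].round(3))
E
python3 -c "
from lev import *
snap('w8')"
```

```text
10.7833 [ 415.8 -289.4   63.4] [-0.27 -2.72 -1.26] [-3.092 -0.008 -0.153]
```

View pics/w8.png

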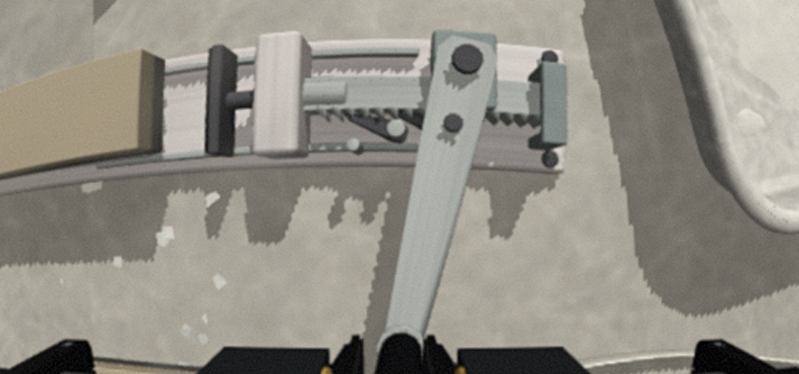

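```bash
cat >> lev.py <<'E'
ey=np.array([np.cos(np.radians(80.7)),np.sin(np.radians(80.7))]);ex=np.array([ey[1],-ey[0]])
def lever(n,p,g,z=44):
    st,c=pickle.load(open(n+'.pkl','rb'))
    P=wpx2w(c,st,p[0]/1.56,p[1]/1.56,z)[:2];G=wpx2w(c,st,g[0]/1.56,g[1]/1.56,z)[:2];d=G-P
    print('piv',P.round(1),'pt',G.round(1),np.linalg.norm(d).round(1),'lever',0.24+np.arctan2(ey@d,-ex@d))
def pos(n,u,v,z):
    st,c=pickle.load(open(n+'.pkl','rb')); w=wpx2w(c,st,u/1.56,v/1.56,z)[:2]; return (ex@w).round(1),(ey@w).round(1)
E
python3 -c "
from lev import *
lever('w8',(467,58),(404,325))
print('pad',pos('w8',212,47,34),pos('w8',208,153,34),'stone',pos('w8',148,50,47),pos('w8',142,154,47))
"
```

```text
piv [ 533.7 -337.7] pt [ 425.9 -295. ] 115.9 lever 0.45429498791131107
pad (np.float64(595.8), np.float64(-131.5)) (np.float64(544.1), np.float64(-131.4)) stone (np.float64(595.4), np.float64(-103.6)) (np.float64(545.3), np.float64(-102.8))
```

arm_command --deltas '[[[0.76,-0.02,-0.1,0,0],[0.76,-0.03,-0.14,0,0],[0.76,-0.01,-0.14,0,0],[0.76,0,-0.13,0,0],[0.76,0,-0.04,0,0],[0.76,0,0,0,0]]]'

```text
t: 11.33
eef_pos: [408.8, -347.5, 63.2]
tcp_rot: [-3.084, -0.005, -0.155]
ft_force: [11.7, 23.1, 8.6]
opening: 0.243
```

arm_command --deltas '[[[0.76,0,0.06,0,0],[0.76,0,0.12,0,0],[0.76,0,0.12,0,0],[0.76,0.01,0.12,0,0],[0.76,0.02,0.08,0,0],[0.76,0.01,0.04,0,0]]]'

```text
t: 11.83
eef_pos: [412.6, -293.9, 63.0]
tcp_rot: [-3.086, -0.007, -0.161]
ft_force: [-0.1, -1.8, -1.6]
opening: 0.238
```

arm_command --deltas '[[[0.76,0.01,0.02,0,0]]]'

```text
t: 11.92
eef_pos: [413.7, -290.9, 63.0]
tcp_rot: [-3.086, -0.007, -0.16]
ft_force: [-2.0, -1.6, 0.4]
opening: 0.24
```

arm_command --deltas '[[[0.76,0.01,0.02,0,0]]]'

```text
t: 12.0
eef_pos: [414.9, -288.4, 63.1]
tcp_rot: [-3.086, -0.007, -0.159]
ft_force: [-0.7, -1.6, -0.6]
opening: 0.242
```

```bash
python3 -c "
from lev import *
snap('w9')"
```

```text
12.0 [ 414.9 -288.4   63.1] [-0.7  -1.57 -0.64] [-3.086 -0.007 -0.159]
```

View pics/w9.png

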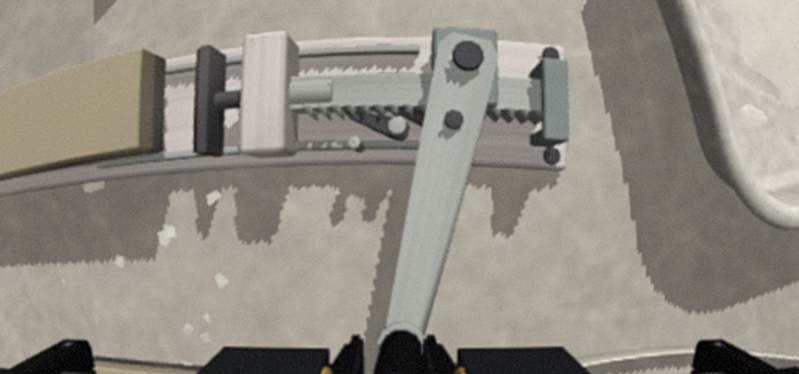

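arm_command --deltas '[[[0.76,-0.02,-0.1,0,0],[0.76,-0.03,-0.14,0,0],[0.76,-0.01,-0.14,0,0],[0.76,0,-0.13,0,0],[0.76,0,-0.04,0,0],[0.76,0,0.04,0,0],[0.76,0,0.12,0,0],[0.76,0,0.12,0,0],[0.76,0.01,0.12,0,0],[0.76,0.02,0.08,0,0],[0.76,0.01,0.04,0,0]]]'

```text
t: 12.97
eef_pos: [411.3, -295.9, 62.6]
tcp_rot: [-3.084, -0.007, -0.164]
ft_force: [-0.7, -3.1, -1.3]
opening: 0.239
```

arm_command --deltas '[[[0.76,0.01,0.02,0,0]]]'

```text
t: 13.05
eef_pos: [412.5, -292.7, 62.7]
tcp_rot: [-3.084, -0.006, -0.163]
ft_force: [-1.4, -1.6, 0.2]
opening: 0.24
```

arm_command --deltas '[[[0.76,0.02,0.03,0,0]]]'

```text
t: 13.13
eef_pos: [414.7, -289.2, 62.8]
tcp_rot: [-3.084, -0.006, -0.162]
ft_force: [-1.8, -2.6, -0.8]
opening: 0.241
```

arm_command --deltas '[[[0.76,0.01,0.01,0,0]]]'

```text
t: 13.22
eef_pos: [416.0, -287.7, 62.9]
tcp_rot: [-3.084, -0.006, -0.162]
ft_force: [-0.9, -0.7, -0.1]
opening: 0.239
```

```bash
python3 -c "
from lev import *
snap('w10')"
```

```text
13.2167 [ 416.  -287.7   62.9] [-0.88 -0.66 -0.1 ] [-3.084 -0.006 -0.162]
```

View pics/w10.png

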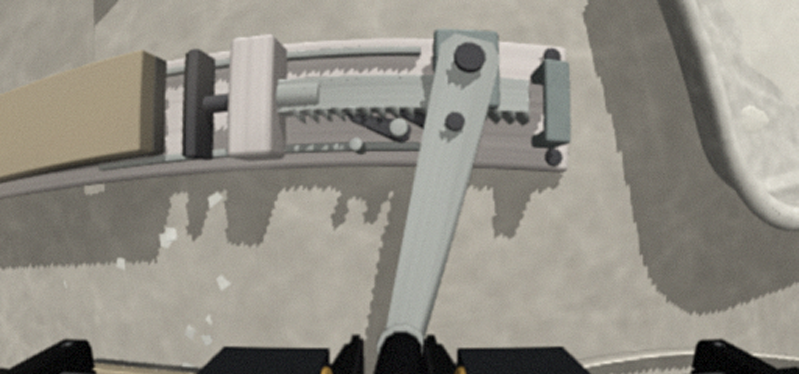

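arm_command --deltas '[[[0.76,-0.02,-0.1,0,0],[0.76,-0.03,-0.14,0,0],[0.76,-0.01,-0.14,0,0],[0.76,0,-0.13,0,0],[0.76,0,-0.05,0,0],[0.76,0,0.04,0,0],[0.76,0,0.12,0,0],[0.76,0,0.12,0,0],[0.76,0.01,0.12,0,0],[0.76,0.03,0.09,0,0],[0.76,0.02,0.05,0,0]]]'

```text
t: 14.18
eef_pos: [414.3, -294.3, 62.3]
tcp_rot: [-3.081, -0.006, -0.168]
ft_force: [-0.2, -1.0, -0.3]
opening: 0.236
```

arm_command --deltas '[[[0.76,0.01,0.02,0,0]]]'

```text
t: 14.27
eef_pos: [415.6, -291.0, 62.4]
tcp_rot: [-3.081, -0.005, -0.167]
ft_force: [-1.5, -1.5, 0.2]
opening: 0.239
```

arm_command --deltas '[[[0.76,0.01,0.02,0,0]]]'

```text
t: 14.35
eef_pos: [416.9, -288.4, 62.5]
tcp_rot: [-3.082, -0.005, -0.166]
ft_force: [-0.7, -2.4, 0.0]
opening: 0.239
```

```bash
python3 -c "
from lev import *
snap('w11')"
```

```text
14.35 [ 416.9 -288.4   62.5] [-0.74 -2.36  0.05] [-3.082 -0.005 -0.166]
```

View pics/w11.png

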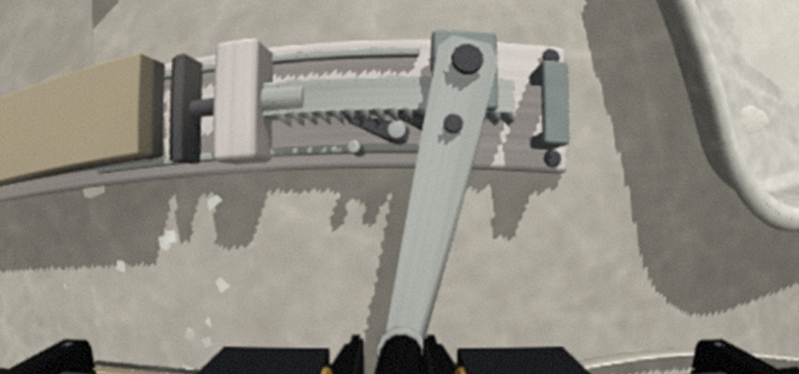

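arm_command --deltas '[[[0.76,-0.02,-0.1,0,0],[0.76,-0.03,-0.14,0,0],[0.76,-0.01,-0.14,0,0],[0.76,0,-0.13,0,0],[0.76,0,-0.05,0,0],[0.76,0,0.04,0,0],[0.76,0,0.12,0,0],[0.76,0,0.12,0,0],[0.76,0.01,0.12,0,0],[0.76,0.03,0.09,0,0],[0.76,0.02,0.05,0,0]]]'

```text
t: 15.32
eef_pos: [415.3, -294.8, 61.9]
tcp_rot: [-3.078, -0.005, -0.172]
ft_force: [-1.8, -1.4, -0.4]
opening: 0.241
```

arm_command --deltas '[[[0.76,0.01,0.02,0,0]]]'

```text
t: 15.4
eef_pos: [416.6, -291.5, 62.1]
tcp_rot: [-3.078, -0.004, -0.171]
ft_force: [-1.8, -2.1, -0.6]
opening: 0.242
```

arm_command --deltas '[[[0.76,0.01,0.02,0,0]]]'

```text
t: 15.48
eef_pos: [417.9, -288.9, 62.2]
tcp_rot: [-3.079, -0.004, -0.17]
ft_force: [-1.5, -1.8, -0.7]
opening: 0.24
```

```bash
python3 -c "
from lev import *
snap('w12')"
```

```text
15.4833 [ 417.9 -288.9   62.2] [-1.51 -1.75 -0.72] [-3.079 -0.004 -0.17 ]
```

View pics/w12.png

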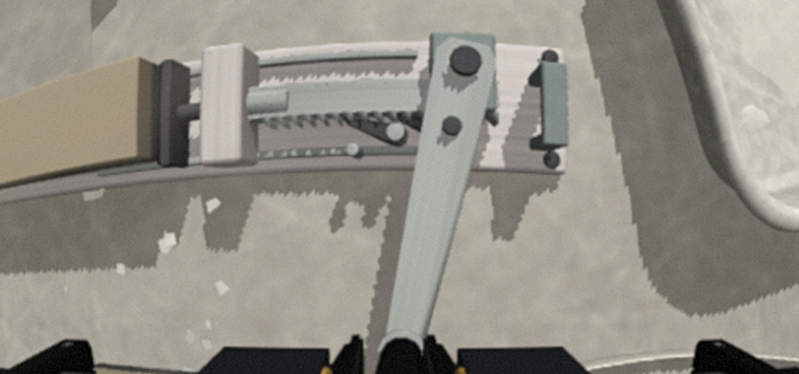

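arm_command --deltas '[[[0.76,-0.03,-0.1,0,0],[0.76,-0.03,-0.14,0,0],[0.76,-0.01,-0.14,0,0],[0.76,0,-0.13,0,0],[0.76,0,-0.05,0,0],[0.76,0,0.04,0,0],[0.76,0,0.12,0,0],[0.76,0,0.12,0,0],[0.76,0.01,0.12,0,0],[0.76,0.03,0.09,0,0]]]'

```text
t: 16.37
eef_pos: [413.1, -301.3, 61.5]
tcp_rot: [-3.074, -0.003, -0.177]
ft_force: [-1.2, -1.9, -1.1]
opening: 0.239
```

arm_command --deltas '[[[0.76,0.02,0.05,0,0]]]'

```text
t: 16.45
eef_pos: [415.2, -294.8, 61.6]
tcp_rot: [-3.074, -0.003, -0.176]
ft_force: [-1.0, -2.2, -0.5]
opening: 0.241
```

arm_command --deltas '[[[0.76,0.01,0.02,0,0]]]'

```text
t: 16.53
eef_pos: [416.5, -291.6, 61.7]
tcp_rot: [-3.074, -0.003, -0.175]
ft_force: [-2.3, -2.4, -0.2]
opening: 0.241
```

arm_command --deltas '[[[0.76,0.01,0.02,0,0]]]'

```text
t: 16.62
eef_pos: [417.8, -289.1, 61.8]
tcp_rot: [-3.074, -0.003, -0.174]
ft_force: [-2.7, -1.4, -0.6]
opening: 0.242
```

```bash
python3 -c "
from lev import *
snap('w13')"
```

```text
16.6167 [ 417.8 -289.1   61.8] [-2.73 -1.38 -0.59] [-3.074e+00 -3.000e-03 -1.740e-01]
```

View pics/w13.png

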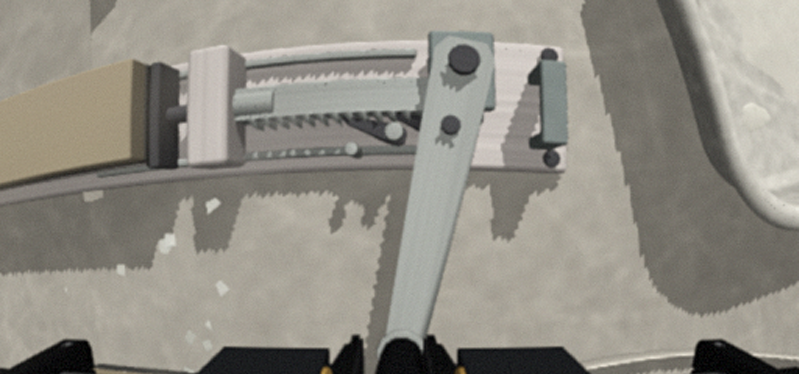

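arm_command --deltas '[[[0.76,-0.03,-0.1,0,0],[0.76,-0.03,-0.14,0,0],[0.76,-0.01,-0.14,0,0],[0.76,0,-0.13,0,0],[0.76,0,-0.05,0,0],[0.76,0,0.04,0,0],[0.76,0,0.12,0,0],[0.76,0,0.12,0,0],[0.76,0.01,0.12,0,0],[0.76,0.03,0.09,0,0]]]'

```text
t: 17.5
eef_pos: [413.0, -301.6, 61.1]
tcp_rot: [-3.069, -0.002, -0.182]
ft_force: [-4.3, -4.0, -1.1]
opening: 0.242
```

arm_command --deltas '[[[0.76,0.02,0.05,0,0]]]'

```text
t: 17.58
eef_pos: [415.0, -295.4, 61.2]
tcp_rot: [-3.07, -0.001, -0.181]
ft_force: [-3.5, -4.4, -0.7]
opening: 0.244
```

arm_command --deltas '[[[0.76,0.01,0.02,0,0]]]'

```text
t: 17.67
eef_pos: [416.1, -292.5, 61.2]
tcp_rot: [-3.07, -0.001, -0.179]
ft_force: [-4.1, -6.3, -1.6]
opening: 0.244
```

arm_command --deltas '[[[0.76,0.01,0.02,0,0]]]'

```text
t: 17.75
eef_pos: [417.2, -290.0, 61.2]
tcp_rot: [-3.071, -0.001, -0.178]
ft_force: [-4.1, -6.0, -1.8]
opening: 0.241
```

```bash
python3 -c "
from lev import *
snap('w14')"
```

```text
17.75 [ 417.2 -290.    61.2] [-4.14 -6.04 -1.76] [-3.071e+00 -1.000e-03 -1.780e-01]
```

View pics/w14.png

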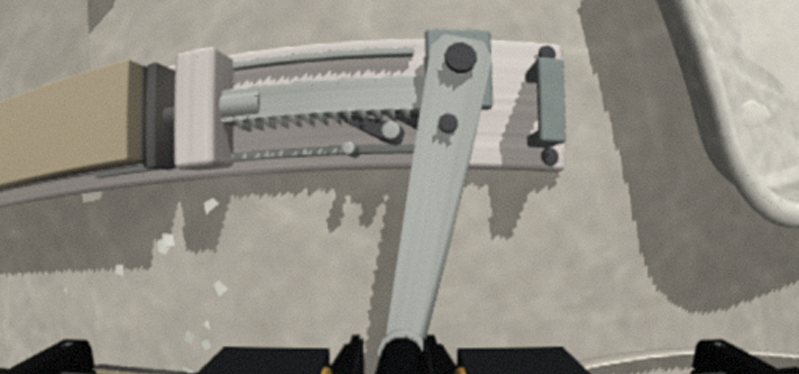

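```bash
python3 -c "
from lev import *
for n,p,g in [('w13',(463,59),(404,325)),('w14',(460,57),(404,325)),('w11',(467,58),(404,325))]: lever(n,p,g)
st,c=pickle.load(open('w14.pkl','rb'));save(cv2.resize(c['frame'][20:240,60:380],None,fx=2.5,fy=2.5,interpolation=cv2.INTER_CUBIC),'w14c.png')
print([pos('w14',*a) for a in [(148,65,34),(146,165,34),(177,50,49)]],[pos('w13',*a) for a in [(150,63,34),(148,165,34),(191,50,49)]])
"
```

```text
piv [ 533.5 -337.2] pt [ 428.1 -294.6] 113.7 lever 0.46172188322352814
piv [ 533.5 -337.4] pt [ 427.7 -295.6] 113.8 lever 0.45405863885264586
piv [ 533.7 -337.6] pt [ 427.1 -293.9] 115.1 lever 0.46648393607073246
[(np.float64(596.3), np.float64(-99.3)), (np.float64(545.5), np.float64(-98.6)), (np.float64(595.0), np.float64(-124.9))] [(np.float64(597.3), np.float64(-98.7)), (np.float64(545.3), np.float64(-98.4)), (np.float64(593.8), np.float64(-130.5))]
```

View pics/w14c.png

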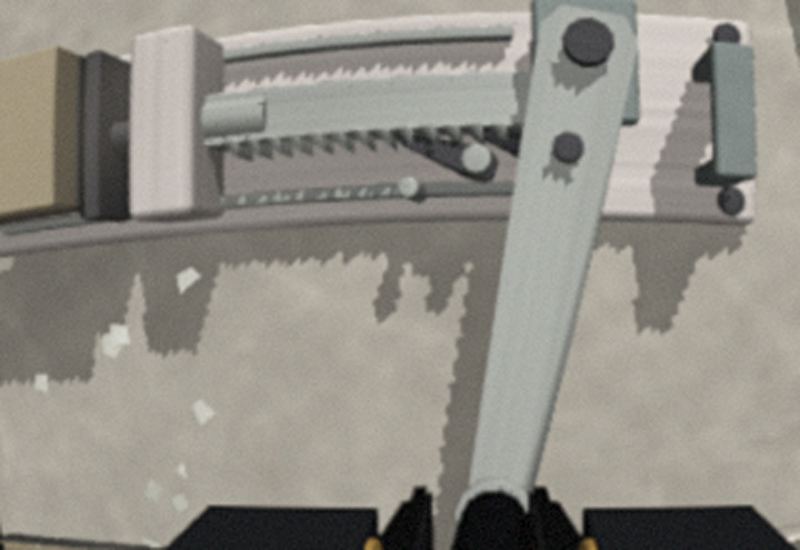

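arm_command --deltas '[[[0.76,0,0.015,0,0]]]'

```text
t: 17.88
eef_pos: [417.7, -288.2, 61.2]
tcp_rot: [-3.072, -0.001, -0.177]
ft_force: [-2.5, -7.7, -3.1]
opening: 0.242
```

arm_command --deltas '[[[0.76,0,0.005,0,0]]]'

```text
t: 17.97
eef_pos: [417.9, -287.6, 61.2]
tcp_rot: [-3.073, -0.002, -0.176]
ft_force: [-4.4, -6.2, -2.9]
opening: 0.241
```

arm_command --deltas '[[[0.76,0,-0.03,0,0],[0.6,0,0,0,0],[0.4,0,0,0,0],[0.3,0,0,0,0],[0.3,0,0,0,0],[0.3,0,0,0,0]]]'

```text
t: 18.47
eef_pos: [419.1, -289.0, 61.6]
tcp_rot: [-3.074, -0.002, -0.173]
ft_force: [-0.1, 0.3, -0.2]
opening: 0.535
```

```bash
python3 -c "
from lev import *
snap('w15')"
```

```text
18.4667 [ 419.1 -289.    61.6] [-0.13  0.31 -0.2 ] [-3.074e+00 -2.000e-03 -1.730e-01]
```

View pics/w15.png

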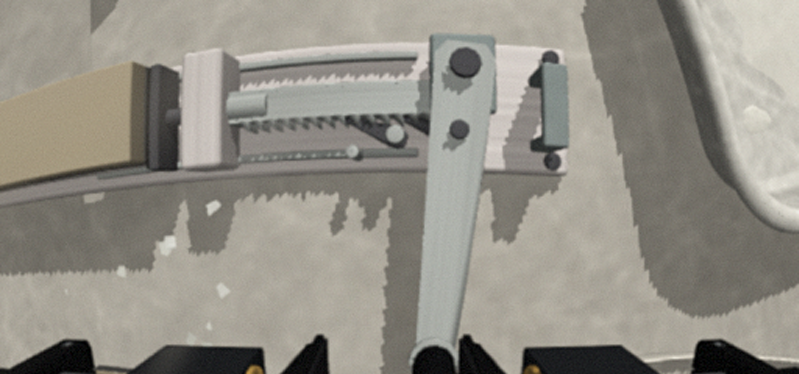

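arm_command --deltas '[[[0.3,0,0,0,0],[0.3,0,0,0,0]]]'

```text
t: 18.68
eef_pos: [419.3, -288.3, 61.6]
tcp_rot: [-3.074, -0.002, -0.173]
ft_force: [-0.1, -0.3, 0.7]
opening: 0.679
```

```bash
python3 -c "
from lev import *
snap('w16')"
```

```text
18.6833 [ 419.3 -288.3   61.6] [-0.05 -0.27  0.69] [-3.074e+00 -2.000e-03 -1.730e-01]
```

View pics/w16.png

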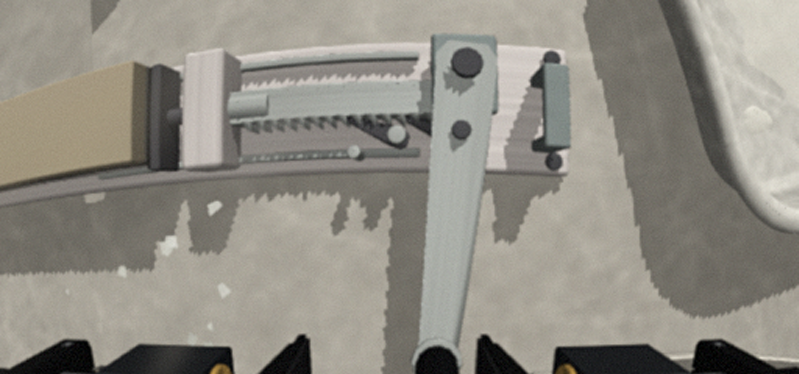

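arm_command --deltas '[[[0.3,0,-0.12,0,0],[0.3,0,0,0.15,0],[0.3,0,0,0.3,0],[0.3,0,0,0.3,0],[0.3,0,0.1,0.25,0],[0.3,-0.05,0.2,0.1,0],[0.3,0,0.2,0,0],[0.3,0,0,0,0]]]'

```text
t: 19.4
eef_pos: [413.8, -255.0, 176.4]
tcp_rot: [-3.073, -0.002, -0.176]
ft_force: [0.8, -1.4, -0.0]
opening: 0.702
```

```bash
python3 -c "
from lev import *
snap('w17')
s=cam('scene'); save(cv2.resize(s['frame'][170:310,190:340],None,fx=4,fy=4,interpolation=cv2.INTER_CUBIC),'s17.png')
t=cam('top'); save(cv2.resize(t['frame'][100:260,230:400],None,fx=3.7,fy=3.7,interpolation=cv2.INTER_CUBIC),'t17.png')
"
```

```text
19.4 [ 413.8 -255.   176.4] [ 0.77 -1.42 -0.02] [-3.073e+00 -2.000e-03 -1.760e-01]
```

View pics/w17.png

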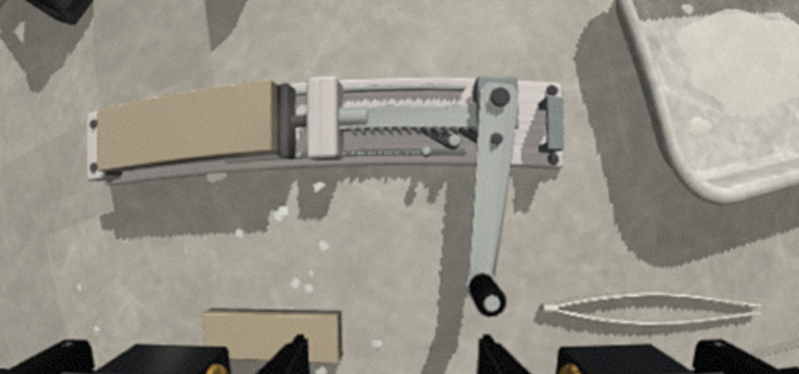

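View pics/s17.png

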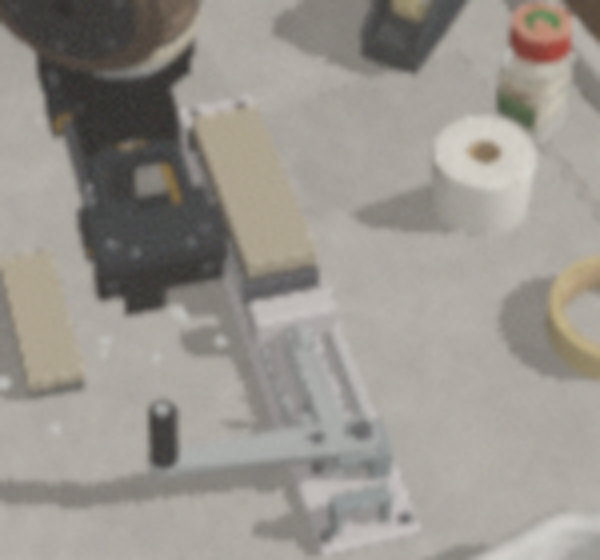

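View pics/t17.png

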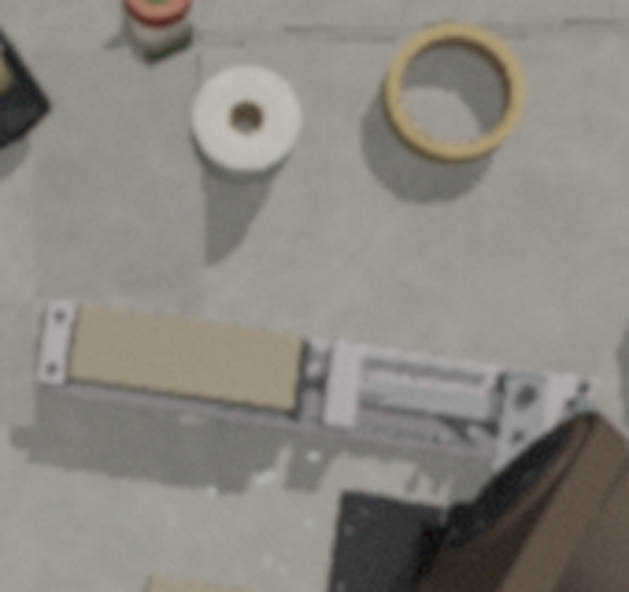

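```bash
python3 -c "
from lev import *
ims=[]
for n in ('w11','w12','w13','w14','w15','w16'):
    st,c=pickle.load(open(n+'.pkl','rb')); im=cv2.resize(c['frame'][30:110,80:175],None,fx=4,fy=4,interpolation=cv2.INTER_CUBIC)
    cv2.putText(im,n,(5,20),0,.6,(255,0,0),1); ims.append(cv2.resize(im,(266,224)))
save(np.vstack([np.hstack(ims[:3]),np.hstack(ims[3:])]),'cmp.png')
"
```

```text
(no output)
```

View pics/cmp.png

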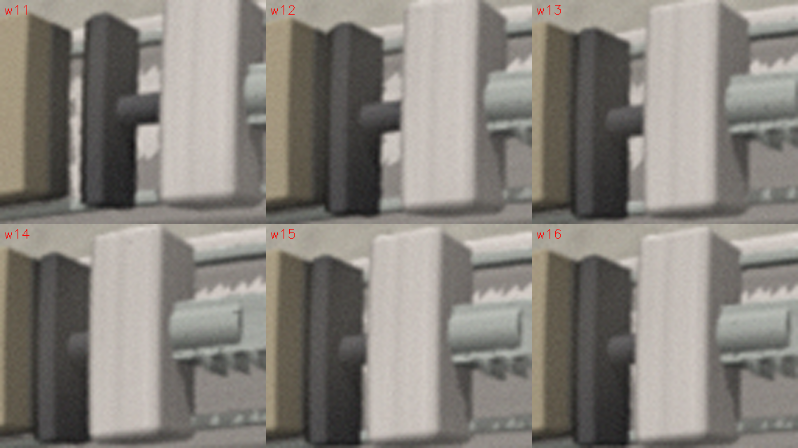

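```bash
python3 -c "
from lev import *
for n,pl,jl in [('w11',86,161),('w12',64,138),('w13',45,115),('w14',38,91),('w15',44,102),('w16',47,104)]:
    st,c=pickle.load(open(n+'.pkl','rb'))
    f=lambda x,z:ey@wpx2w(c,st,80+x/2.8,30+100/2.8,z)[:2]
    print(n,'pad',f(pl,34).round(2),'jaw',f(jl,49).round(2),'diff',(f(pl,34)-f(jl,49)).round(2))
"
```

```text
w11 pad -111.57 jaw -141.31 diff 29.74
w12 pad -105.27 jaw -135.93 diff 30.66
w13 pad -99.57 jaw -130.24 diff 30.68
w14 pad -98.79 jaw -124.99 diff 26.21
w15 pad -98.92 jaw -126.21 diff 27.29
w16 pad -99.2 jaw -126.08 diff 26.88
```

```bash
python3 -c "
from lev import *
ims=[]
for n,(u,v) in (('w7',(135,45)),('w8',(120,20)),('w9',(115,20)),('w17',(165,42))):
    st,c=pickle.load(open(n+'.pkl','rb')); im=cv2.resize(c['frame'][v:v+70,u:u+80],(400,350),interpolation=cv2.INTER_CUBIC)
    cv2.putText(im,n,(5,340),0,.6,(255,0,0),1); ims.append(im)
save(np.hstack(ims[::3]),'cmp2.png'); save(np.hstack(ims[1:3]),'cmp3.png')
"
```

```text
(no output)
```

View pics/cmp2.png

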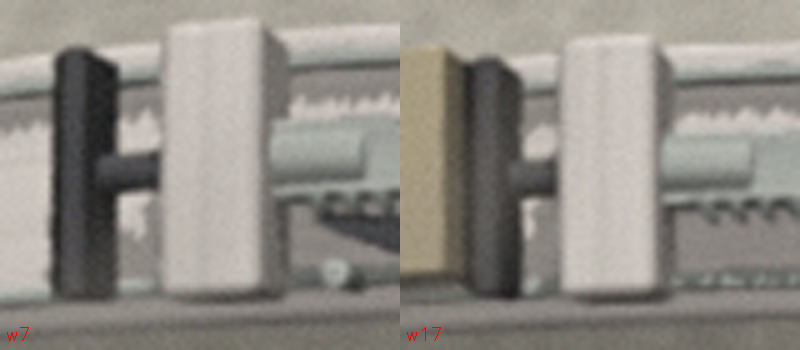

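View pics/cmp3.png

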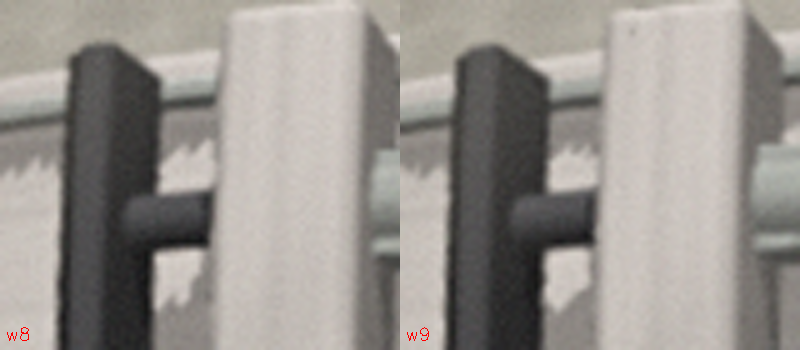

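```bash
python3 -c "
from lev import *
for n,(u,v),pl,jl,jr,y in (('w7',(135,45),55,164,262,170),('w8',(120,20),65,220,361,170),('w9',(115,20),52,602-400,745-400,170),('w17',(165,42),71,162,258,170)):
    st,c=pickle.load(open(n+'.pkl','rb'))
    f=lambda x,z:ey@wpx2w(c,st,u+(x+.5)/5-.5,v+(y+.5)/5-.5,z)[:2]
    print(n,'pad-jaw',(f(pl,34)-f(jl,49)).round(2),'jaw thick',(f(jl,49)-f(jr,49)).round(2))
"
```

```text
w7 pad-jaw 29.37 jaw thick 19.63
w8 pad-jaw 29.82 jaw thick 19.11
w9 pad-jaw 30.23 jaw thick 19.75
w17 pad-jaw 24.23 jaw thick 19.89
```

```bash
python3 -c "
from lev import *
print(env.state()['ft_force'],env.state()['opening']); print(env.job_done())"
```

```text
[-0.0397844  -0.56311707  0.87937532] 0.7023328555799925
the job is handed in; nothing more can be done
None
```

The whetstone is clamped in its holder and the job is handed in, at about 19 s on the robot's clock. I judge the clamping force to be within limits, but I could only estimate it.

- **Stone:** I picked the 150 x 50 mm stone; the other block measured only about 110 x 36 mm. I laid it on the bed about 6 mm from the end stop, let go, and the wrist picture showed it straight and centred.
- **Lever:** I pumped seven full strokes with the fingers closed loosely round the upright grip, not squeezing it. Strokes 1 to 6 ended at about 2 N at the grip. On stroke 7 the pad stopped moving forward and the end force rose to about 7.5 N, roughly 5 N more. I stopped there and let go.
- **Last pictures:** The stone lies against the stop and the jaw held its tooth after I let go. The label roll and tape were never touched, and the gripper is clear of everything.

**Less certain:**
- **Clamping force:** The pad's compression came out at 3.5 to 4 mm in one view and about 6 mm in another, so roughly 14 to 24 N. That is inside the 10 to 52 N range.
- **Heavy stroke:** The 5 N rise is at the low end of the 5 to 8 N window. I did not add a tooth, because it could have come near the 52 N limit.

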